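Press a module's cap home on the repair bench hand press

ROBOT

A 7-joint arm with a two-finger parallel gripper is mounted at the origin on the work surface. World frame = base frame: x ahead of the robot, y to its left, z up, the work surface at z = 0. Lengths are in m, angles in rad, forces in N, time in s.
With the tool pointing down it reaches from about 0.4 to 0.925 m from the base axis. Payload 4.1 kg.
Tool frame: the origin (TCP) lies midway between the tips of the shut fingers; the grasp point (between the pads) lies 19 mm behind it; z points along the fingers, y is the line along which they close (so a half turn about z gives the same grasp; the last joint's range is limited). The gripper opens to 85 mm and grips with 20 to 120 N. Pads are 22 mm wide; open, the fingers measure 114 mm over their backs; the gripper's body (76 mm by 85 mm) begins 54 mm behind the grasp point. The pads swing forward as they close: fully open they stand 13 mm farther back than shut.
Start: joints at [-1.378, 0.398, 0.045, 1.537, -0.019, 1.207, -0.051], TCP at [0.187, 0.623, 0.231] pointing down, gripper open.
Joint ranges: [-2.82, 2.82], [-0.49, 2.23], [-1.37, 1.46], [0, 2.46], [-1.36, 4.5], [0.23, 2], [-2.94, 2.94]. Speed limits (rad/s): [2.57, 2.57, 3.14, 3.14, 3.14, 3.14, 3.14].

INTERFACE

Orientations are given as [roll, pitch, yaw] about the fixed x, y, z axes, in that order (R = Rz(yaw) Ry(pitch) Rx(roll)).
In Python, from station import env gives the robot as it stands.
- The arm moves only by the tool drive_tool, never from a script. Its argument "deltas" is one flat list of numbers, 7 for each row, row after row: the shift along the tool's x, y, z as a fraction of full scale, then the turn, a rotation vector about the tool's x, y, z as a fraction of full scale, then the closure, from -1 (fully open) to 1 (shut). A call has 1 to 12 rows; each row is the pose to reach, as a shift and turn from the pose commanded when the call began, along the tool's axes at that moment; what a row does not reach only later rows make up. Full scale, the value 1, is 500 mm for a shift and 90 degrees for a turn. A row lasts 1/12 s, in which the tool goes at most 41.7 mm and 7.16 degrees, less where a joint would pass 70% of its speed; a pose out of reach is approached as far as the arm can. A call with a number of a shift or a turn outside -1 to 1 is refused whole. A call with a gripper value outside its range is refused whole. The fingers move at their own pace and stop on an object; "grip_force" is the grip in N (left out, the last holds). Time passes only in rows, so rows that repeat a pose let the fingers close. It gives the time, the measured TCP pose, the force, the opening and the grip force at its end, in the units of the state.
- env.state(): the state, without advancing time (a new reading comes with each control period).
- env.snapshot(name): name is "scene" or "top"; returns a dict with "frame" (420x560x3 uint8, red, green, blue), "range_z" (420x560 float32, m along the optical axis (not along the pixel's ray), 0 where there is no reading), "intrinsics" (3x3 intrinsics, pixels), "dist_coeffs" ([k1, k2, p1, p2, k3] as OpenCV has them; the pictures are not rectified), "R" (3x3) and "t" (3): a world point X has camera coordinates R X + t. Camera axes: x right, y down, z forward; pixel columns grow to the right and rows downward; lengths in m; the calibration is good to about 2 mm. A picture is of the moment at which its call begins.
- env.sign_off(): hands the job in; it is judged then, once.
The state is a dict: "clock": time; "joint_positions": joint angles; "joint_vel": joint speeds; "joint_torque": joint torques, N m; "ee_pos": TCP position; "ee_rot": TCP orientation; "wrist_force": force on the tool from outside, world axes, zero at the start; "moment": the same for the moment, N m; "grip_width": opening from 0.0 (shut) to 1.0 (fully open); "grasp_force": force on a finger pad.
Only numpy, scipy, OpenCV 4.12 (cv2) and the standard library are available. Lean on these libraries where they do the work, as an engineer would, in place of code of your own. Each camera call takes 0.05 s, during which the arm holds its last target. There are 200 camera calls.

TASK

Put the grey module whose orange cap still stands proud into the press's sliding nest, push the nest fully home under the ram, and pull the red lever through its full stroke so the cap is pressed in. Keep hold of the lever and ease it slowly all the way back up - never let it fly back - then pull the nest fully out again and leave the module sitting in it. Only the press may push the cap in, and leave everything else on the bench as it is.

Things in the scene. Friction and masses are not known exactly. Their poses are not given: they have to be found in the camera images.
- module: The module to press: grey plastic block 50 (own x) x 36 (own y) x 34 mm high, origin at the centre of its underside, z up, about 90 g. In its top sits an orange cap (30 x 22 mm) whose top stands 7 mm above the block's top at the start. It stands on the bench left of the press (+y), among other things, at any yaw. Fits the nest either way round.
- cap (a joint): How far the orange cap is pressed into the module (m): 0 = standing 7 mm proud, 0.007 = flush. It is a tight fit, about 12 N, and stays where it is pushed. At the lever's full stroke the ram presses it in by about 6.5 mm.
- press: Blue bench hand press, fixed to the bench; origin on the bench under the ram axis, own z up, own -x is its front, roughly towards the robot (yaw varies about 0.2 rad either way). Base plate 320 x 90 x 20 mm (x -200 to 120). Head x -45 to 115, y -45 to 45, z 105 to 230 mm; the ram foot (34 mm across) hangs under it, 96 mm above the bench at rest. The lever is on its right side (own -y).
- nest (a joint): The sliding nest's position (m): 0 = fully home under the ram, 0.14 = fully out towards the press's front (own -x). About 2 N of friction; it stays where it is left. It may start partly in, where there is no room above it to load.
- nest_floor (a point): Centre of the floor of the nest's pocket, 32 mm above the bench. Axes as the press. The pocket measures 60 (x) x 45 (y) mm inside, walls 4 mm thick and 8 mm high, open above.
- nest_knob (a point): Top centre of the nest's upright round black knob, 16 mm diameter and 45 mm tall, 77 mm above the bench, 100 mm in front of the pocket's centre (own -x); the aluminium tongue around its foot lies 32 mm above the bench. Grip from above to slide the nest.
- lever (a joint): The red-handled press lever (rad): 0 = up, at rest; 0.9 = full stroke, against its stop. It turns about the press's y axis; pulling brings the handle down. The return spring asks about 2 N at the handle at rest, rising to about 14 N at full stroke; the cap adds about 2.5 N from about 0.7 rad on. Light damping: let go lower than about 0.1 rad it flies back up too fast.
- lever_grip (a point): Middle of the lever's red round handle bar, 18 mm diameter, 75 mm long, lying along the press's y axis; 160 mm from lever_pivot. At rest the line from pivot to grip points to the press's -x and 0.6 rad upward (about 255 mm above the bench); at full stroke 0.3 rad below level (118 mm).
- lever_pivot (a point): Point on the lever's axis of rotation level with the middle of the handle, 165 mm above the bench. Axes as the press.
- finished: Bystander: a finished module, same grey block 50 x 36 x 34 mm, with a blue cap flush in its top; origin under its centre.
- reel: Bystander: bare metal solder reel standing on its flange, 54 mm diameter, 36 mm high; origin under its centre.
- tub: Bystander: clear plastic tub, 70 mm across the rim, 45 mm high; origin under its centre.
- jar: Bystander: blue flux jar, 40 mm diameter, 45 mm high, on the right of the nest's track; origin under its centre.
- bottle: Bystander: clear solvent bottle, 54 mm diameter, 130 mm high, to the right of the lever; origin under its centre.
- tin: Bystander: small steel tin, 48 mm diameter, 40 mm high, left of the press; origin under its centre.
- screwdriver: Bystander: green-handled screwdriver 160 mm long, lying on the bench right of the press; origin under its middle.

How it is judged:
On the way, in this order (a step that is already met when the one before it is completed fails the run):
1. the module sits flat in the nest, its cap still proud (x of module in the frame of nest_floor between -0.006 and 0.006 m and y of module in the frame of nest_floor between -0.006 and 0.006 m and z of module in the frame of nest_floor between -0.0035 and 0.0035 m and angle between module's own z axis and vertical below 0.1 rad and value of joint cap below 0.003 m), for 0.2 s.
2. the nest is fully home under the ram with the module in it (all of step 1 and value of joint nest below 0.006 m), for 0.2 s.
3. the lever is pulled through its full stroke and the cap goes in (value of joint lever above 0.83 rad and value of joint cap above 0.005 m and value of joint nest below 0.008 m), for 0.1 s.
4. the lever is back up at rest (value of joint lever below 0.05 rad), for 0.2 s.
At the end, for the whole second after the job is handed in: The orange cap is pressed in by at least 5 of its 7 mm, the module sits flat and at rest in the nest's pocket (within 6 mm of its centre, 3.5 mm of its floor height), the nest is out by at least 128 of 140 mm, and the lever is back up within 0.05 rad (x of module in the frame of nest_floor between -0.006 and 0.006 m and y of module in the frame of nest_floor between -0.006 and 0.006 m and z of module in the frame of nest_floor between -0.0035 and 0.0035 m and angle between module's own z axis and vertical below 0.1 rad and value of joint cap above 0.005 m and value of joint lever below 0.05 rad and value of joint nest above 0.128 m and linear speed of module below 0.02 m/s); the robot touches nothing.
It fails at once if the lever flies back up (faster than 1.8 rad/s) (velocity of joint lever below -1.8 rad/s).
It fails at once if a bystander is moved by more than 30 mm (distance of any of finished, reel, tub, jar, bottle, tin, screwdriver from where it was at the start of the episode above 0.03 m).
It fails at once if a bystander is tipped over (angle between any of finished, reel, tub, jar, bottle, tin's own z axis and vertical above 0.5 rad).
It also fails if it takes over 72 s, if anything falls off the work surface, if the arm or the gripper's body presses on something with over 40 N, if the wrist force passes 120 N, or if a joint passes its speed limit or range.

## Working session

There is one attempt and no reset: what is moved stays moved. The work goes in short steps, Python scripts to look and compute and a tool call to move; the robot and the scene stay as the last step left them, time stands still between calls to the robot, and variables do not carry over. Pictures are saved under pics/ and viewed, at most 10 in all, crops included, and the job is handed in when it is done.

Besides the shell and the picture viewer there is one more tool, called after "Emit:" by a JSON object that holds its "fn" and its "kwargs". drive_tool: Moves the arm, as the interface text tells. Shift numbers are shares of 500 mm and turn numbers shares of 90 degrees, none past 1 either way. Its arguments: {"type":"object","properties":{"deltas":{"type":"array","items":{"type":"number","minimum":-1,"maximum":1}},"grip_force":{"type":"number"}},"required":["deltas"]}

```bash
mkdir -p pics; ls
python3 - <<'E'
from station import env
import cv2,numpy as np
s=env.state();print(s)
for n in("scene","top"):
    d=env.snapshot(n);cv2.imwrite(f"pics/{n}0.png",d["frame"][:,:,::-1]);np.savez(f"{n}0.npz",**d)
    print(n,d["intrinsics"],d["dist_coeffs"],d["R"],d["t"])
E
```

```text
pics
{'clock': 0.0, 'joint_positions': array([-1.37796662,  0.39920142,  0.04503256,  1.53791467, -0.01871734,
        1.20687877, -0.05071773]), 'joint_vel': array([-1.11453839e-03, -4.53317625e-04, -4.02787703e-05,  4.18806505e-04,
       -1.17790666e-03,  2.29525394e-03,  7.21676750e-04]), 'joint_torque': array([-2.78849930e-04, -4.75126112e+01,  1.36468425e+00, -2.54220074e+01,
        1.14770746e-02,  9.24351742e-03, -1.75168594e-05]), 'ee_pos': array([0.18679674, 0.62190632, 0.23024191]), 'ee_rot': array([-3.13961579e+00,  1.20550610e-04,  2.84985183e+00]), 'wrist_force': array([-0.47840591, -0.09771653, -0.00467495]), 'moment': array([ 0.06128397, -0.0409623 ,  0.02081957]), 'grasp_force': 0.0, 'grip_width': 1.0024521059503537}
scene [[509.24908675   0.         288.89027622]
 [  0.         509.24908675 219.36799989]
 [  0.           0.           1.        ]] [0.0045935 0.        0.        0.        0.       ] [[-0.23838109  0.97109879 -0.01189983]
 [ 0.67957968  0.15804179 -0.71637578]
 [-0.69379098 -0.17885732 -0.69761317]] [ 0.1248798  -0.25640824  1.8400162 ]
top [[453.61607665   0.         277.72894335]
 [  0.         453.61607665 204.74351594]
 [  0.           0.           1.        ]] [0.01873114 0.         0.         0.         0.        ] [[-0.0247772  -0.99963167  0.01107324]
 [-0.99595784  0.02372649 -0.08663161]
 [ 0.08633698 -0.01317497 -0.99617887]] [-0.00551863  0.53322075  1.16952262]
```

View pics/scene0.png

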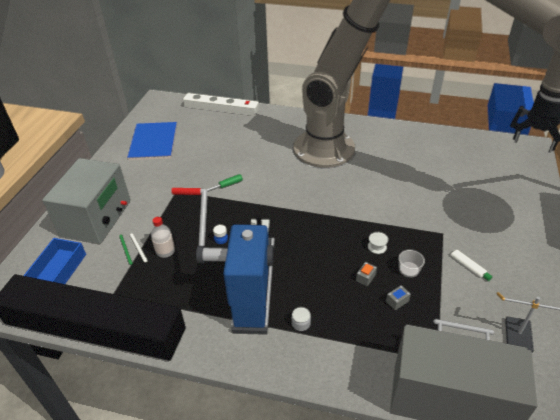

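View pics/top0.png

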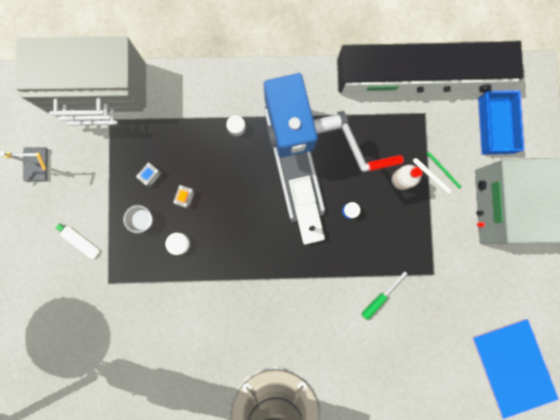

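The scene view shows the orange-capped module at (366,270), the blue-capped one at (398,297), and the press at (250,275). In the top view, the module is at (183,196), the nest at (308,210) and the red handle at (385,162). I'll enlarge these areas.

Run:
```python
import cv2,numpy as np
t=cv2.imread("pics/top0.png");s=cv2.imread("pics/scene0.png")
def crop(im,x,y,w,h,k):return cv2.resize(im[y:y+h,x:x+w],None,fx=k,fy=k,interpolation=cv2.INTER_CUBIC)
a=crop(t,260,65,160,190,3) # 480x570
b=crop(t,155,165,60,95,5)  #300x475
c=np.zeros((570,800,3),np.uint8);c[:570,:480]=a;c[:475,490:790]=b
cv2.imwrite("pics/topc.png",c)
a=crop(s,165,165,120,180,3) #360x540
b=crop(s,340,225,95,90,4) #380x360
c=np.zeros((570,800,3),np.uint8);c[:540,:360]=a;c[:360,400:780]=b
cv2.imwrite("pics/scenec.png",c)
```

```text
(no output)
```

View pics/topc.png

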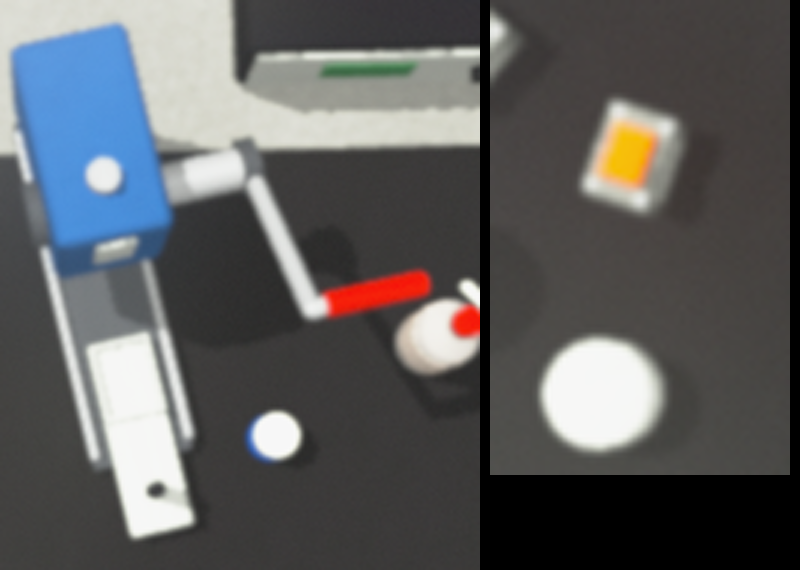

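View pics/scenec.png

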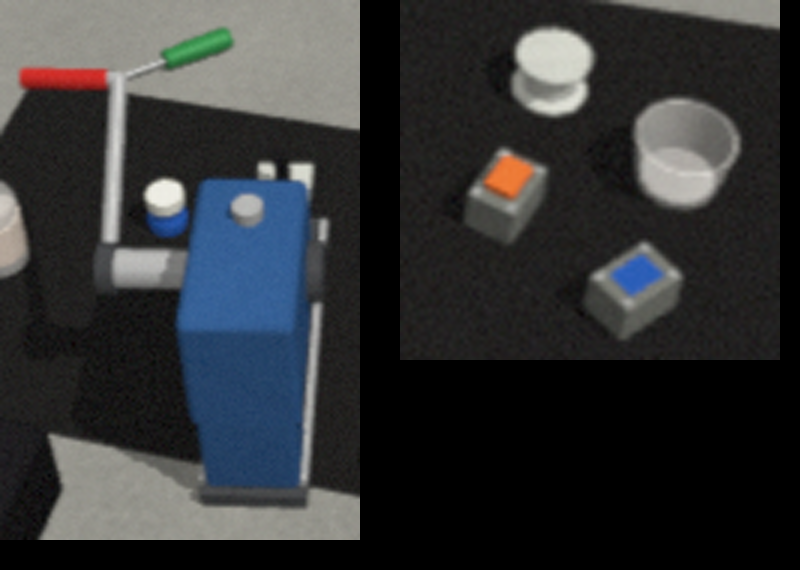

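Top crop: the head's top spans (12,45)-(125,25)-(168,225)-(55,250). The nest pocket has corners (88,347), (150,333), (165,408) and (103,425), and the knob's top is at (155,490). The red bar runs from (328,303) to (428,280). The orange cap is centred at about (629,154). In the scene crop the cap is at (509,176) and stands proud, while the blue-capped module is at (638,275). Next I'll measure with range from both views.

```bash
cat > h.py <<'E'
import cv2,numpy as np
def cloud(d):
    h,w=d["range_z"].shape
    uv=np.stack(np.meshgrid(np.arange(w),np.arange(h)),-1).reshape(-1,1,2).astype(float)
    n=cv2.undistortPoints(uv,d["intrinsics"],d["dist_coeffs"]).reshape(h,w,2)
    z=d["range_z"];P=np.dstack([n*z[...,None],z])
    return (P-d["t"])@d["R"]
def tri(d1,p1,d2,p2):
    M=[];q=[]
    for d,p in((d1,p1),(d2,p2)):
        M.append(np.c_[d["R"],d["t"]]);q.append(cv2.undistortPoints(np.array([[p]],float),d["intrinsics"],d["dist_coeffs"]).reshape(2,1))
    X=cv2.triangulatePoints(M[0],M[1],q[0],q[1]);return (X[:3]/X[3]).ravel()
def masks(d):
    f=cv2.cvtColor(np.ascontiguousarray(d["frame"]),cv2.COLOR_RGB2HSV);H,S,V=[f[...,i] for i in range(3)]
    return dict(red=((H<5)|(H>174))&(S>180)&(V>100),orange=(H>7)&(H<25)&(S>150)&(V>120),blue=(H>100)&(H<120)&(S>120))
def rect(pts):
    c,s,a=cv2.minAreaRect(pts[:,:2].astype(np.float32));return np.round(c,4),np.round(s,4),round(a,1)
E
python3 - <<'E'
from h import *
np.set_printoptions(precision=4,suppress=True)
T=dict(np.load("top0.npz"));S=dict(np.load("scene0.npz"))
cen={}
for n,d in(("top",T),("scene",S)):
    P=cloud(d);m=masks(d);print(n,"cam",-d["R"].T@d["t"])
    box=(P[...,0]>.3)&(P[...,0]<1.)&(P[...,1]>-.4)&(P[...,1]<.45)
    o=m["orange"]&box;b=m["blue"]&box&(P[...,2]>.2);r=m["red"]&box&(P[...,2]>.2)
    for k,q in(("orange",o),("headtop",b),("red",r)):
        if q.sum()>5: 
            vu=np.argwhere(q).mean(0);cen[n,k]=vu[::-1]
            print(k,q.sum(),vu[::-1],P[q].mean(0),np.median(P[q],0),rect(P[q]))
    g=box&(P[...,2]>.028)&(P[...,2]<.05)
    if n=="top":
        rr=P[...,:2]
        c=P[o].mean(0)
        q=g&(np.hypot(P[...,0]-c[0],P[...,1]-c[1])<.05);print("block",q.sum(),P[q].mean(0),rect(P[q]))
        f=lambda x,y:(260+(x+.5)/3-.5,65+(y+.5)/3-.5)
        for nm,x,y in[("p1",88,347),("p2",150,333),("p3",165,408),("p4",103,425),("pc",127,379),("knob",155,490),("t1",130,538),("t2",193,522),("b1",98,465),("b2",192,437),("tongue",140,460)]:
            u,v=f(x,y);print(nm,u,v,P[int(round(v)),int(round(u))])
        q=(P[...,2]>.06)&(P[...,2]<.09)&(P[...,0]>.4)&(P[...,0]<.65)&(abs(P[...,1])<.1);print("knobhi",q.sum(),P[q])
        q=g&(P[...,0]>.4)&(P[...,0]<.66)&(P[...,1]>-.12)&(P[...,1]<.02)&(abs(P[...,2]-.036)<.008);print("nest",q.sum(),rect(P[q]))
for k in("orange","red"):print("tri",k,tri(T,cen["top",k],S,cen["scene",k]))
E
```

```text
top cam [ 0.43   -0.0028  1.2113]
orange 82 [182.3171 195.7073] [0.559  0.2249 0.056 ] [0.5601 0.2277 0.0416] (array([0.5015, 0.1155]), array([0.276 , 0.0253]), 62.2)
headtop 2648 [291.7239 112.608 ] [ 0.7191 -0.0461  0.2422] [ 0.724  -0.0442  0.2301] (array([ 0.6185, -0.052 ]), array([0.3745, 0.1083]), 1.5)
red 274 [385.5365 162.0766] [ 0.5951 -0.2424  0.276 ] [ 0.5974 -0.2455  0.2625] (array([ 0.531 , -0.1346]), array([0.0372, 0.3301]), 31.0)
block 272 [0.5616 0.2279 0.0376] (array([0.5622, 0.2288]), array([0.0365, 0.0495]), 70.1)
p1 289.0 180.33333333333331 [ 0.595  -0.0491  0.043 ]
p2 309.6666666666667 175.66666666666669 [ 0.6073 -0.1058  0.0227]
p3 314.6666666666667 200.66666666666666 [ 0.5407 -0.117   0.0213]
p4 294.0 206.33333333333334 [ 0.5289 -0.0614  0.0191]
pc 302.0 191.0 [ 0.5666 -0.0827  0.0332]
knob 311.3333333333333 228.0 [ 0.4681 -0.0999  0.0726]
t1 303.0 244.0 [ 0.4285 -0.0838 -0.0054]
t2 324.0 238.66666666666666 [ 0.4403 -0.1392  0.0051]
b1 292.3333333333333 219.66666666666666 [ 0.492 -0.055  0.021]
b2 323.6666666666667 210.33333333333334 [ 0.5179 -0.1425 -0.0011]
t
[... 383 characters left out ...]
.069 ]
 [ 0.4655 -0.0969  0.077 ]
 [ 0.4654 -0.0994  0.0775]
 [ 0.4631 -0.0973  0.0719]
 [ 0.4629 -0.0993  0.077 ]]
nest 1294 (array([ 0.5512, -0.0829]), array([0.2357, 0.0897]), 11.0)
scene cam [1.4806 0.2484 1.1014]
orange 76 [366.6053 268.7368] [0.5653 0.2272 0.0421] [0.5656 0.2271 0.0425] (array([0.5633, 0.2279]), array([0.0218, 0.0335]), 71.7)
headtop 2148 [245.8017 255.2439] [ 0.7473 -0.0442  0.2276] [ 0.7529 -0.0424  0.23  ] (array([ 0.7316, -0.0498]), array([0.1607, 0.0903]), 11.8)
red 162 [185.7778 191.0432] [ 0.6045 -0.2443  0.2611] [ 0.6044 -0.2433  0.2619] (array([ 0.6052, -0.2449]), array([0.0161, 0.0697]), 8.5)
tri orange [0.5612 0.2278 0.0377]
tri red [ 0.5987 -0.2477  0.2556]
```

```bash
cat >> h.py <<'E'
def onplane(d,u,v,z):
    n=cv2.undistortPoints(np.array([[[u,v]]],float),d["intrinsics"],d["dist_coeffs"]).ravel()
    r=np.array([*n,1])@d["R"];c=-d["R"].T@d["t"];return c+r*(z-c[2])/r[2]
def go(target,yaw=None):
    """fractions for drive_tool from measured pose; yaw in deg of tool x axis"""
    from station import env
    from scipy.spatial.transform import Rotation as Ro
    s=env.state();R=Ro.from_euler("xyz",s["ee_rot"])
    d=R.inv().apply(np.array(target)-s["ee_pos"])/.5
    r=np.zeros(3) if yaw is None else (R.inv()*Ro.from_euler("xyz",[np.pi,0,np.radians(yaw)])).as_rotvec()/(np.pi/2)
    print("t",round(s["clock"],2),"pos",s["ee_pos"].round(4),"rot",np.degrees(s["ee_rot"]).round(1),"F",s["wrist_force"].round(1),"w",round(s["grip_width"],3),"go",d.round(4),r.round(4))
E
python3 - <<'E'
from h import *
np.set_printoptions(precision=4,suppress=True)
T=dict(np.load("top0.npz"));S=dict(np.load("scene0.npz"))
f=lambda x,y:(260+(x+.5)/3-.5,65+(y+.5)/3-.5)
for nm,x,y,z in[("p1",88,347,.04),("p2",150,333,.04),("p3",165,408,.04),("p4",103,425,.04),("knob",156,490,.077),("t1",130,538,.032),("t2",193,522,.032),("b1",98,465,.02),("b2",192,437,.02)]:
    print(nm,onplane(T,*f(x,y),z))
P=cloud(T);m=masks(T)
q=m["blue"]&(abs(P[...,2]-.23)<.006)&(P[...,0]>.5);print("head",rect(P[q]))
q=(abs(P[...,2]-.04)<.012)&(P[...,0]>.4)&(P[...,0]<.66)&(P[...,1]>-.14)&(P[...,1]<-.03);q=q&(T["frame"].min(-1)>190)
lab=cv2.connectedComponentsWithStats(q.astype(np.uint8))
for i in range(1,lab[0]):
    if lab[2][i,4]>80:print(lab[2][i],rect(P[lab[1]==i]))
g=T["frame"].mean(-1)[222:236,303:322].astype(int);print(g)
q=m["orange"];ps=np.argwhere(q&(abs(P[...,1]-.228)<.05));
mm=cv2.minAreaRect(np.array([onplane(T,u,v,.041)[:2] for v,u in ps],np.float32));print("cap",mm)
P=cloud(S);q=(abs(P[...,2]-.034)<.003)&(np.hypot(P[...,0]-.562,P[...,1]-.228)<.04);print("blk scene",rect(P[q]))
J=dict(top=(352,211));print("jar",onplane(T,352,211,.045),"bottle",cloud(T)[178,405])
E
```

```text
p1 [ 0.5946 -0.0492  0.04  ]
p2 [ 0.6056 -0.1034  0.04  ]
p3 [ 0.5398 -0.1144  0.04  ]
p4 [ 0.5263 -0.0603  0.04  ]
knob [ 0.4679 -0.1012  0.077 ]
t1 [ 0.4285 -0.0813  0.032 ]
t2 [ 0.441  -0.1362  0.032 ]
b1 [ 0.4929 -0.0559  0.02  ]
b2 [ 0.5155 -0.1392  0.02  ]
head (array([ 0.7241, -0.0472]), array([0.1548, 0.0879]), 12.6)
[ 289  176   35   67 1249] (array([ 0.5185, -0.0913]), array([0.1678, 0.0533]), 11.9)
[[246 246 246 245 245 245 245 245 246 246 246 245 245 245 245 245 236 185
  106]
 [246 246 246 246 245 245 245 245 245 245 245 245 245 245 245 245 241 204
  122]
 [246 246 246 246 245 245 245 242 238 235 237 241 244 245 245 245 242 217
  140]
 [246 246 246 246 245 244 238 224 202 185 193 221 239 244 245 245 243 225
  160]
 [246 246 246 246 245 237 210 165 131 112 122 166 218 239 243 244 243 234
  183]
 [246 246 246 246 243 222 158 109  83  73  80 121 179 220 232 237 240 234
  190]
 [246 246 246 246 243 212 132  82  68  66  74 111 162 200 216 222 227 221
  178]
 [246 246 246 246 243 217 142  91  76  79  96 132 174 199 210 212 214 206
  171]
 [246 246 246 246 245 233 194 150 126 127 144 166 191 205 209 211 210 204
  179]
 [246 246 246 246 245 243 236 221 205 201 207 209 211 213 212 211 210 207
  188]
 [246 246 246 246 246 245 245 242 240 239 238 234 230 227 223 218 214 210
  194]
 [245 246 246 246 246 246 245 245 245 245 245 244 242 241 239 233 227 223
  210]
 [245 246 246 246 246 246 246 246 246 246 245 245 245 245 245 242 241 238
  231]
 [245 246 246 246 246 246 246 246 246 246 246 246 246 246 245 245 245 244
  242]]
cap ((0.5606532692909241, 0.22803378105163574), (0.020489731803536415, 0.026371577754616737), 71.20545959472656)
blk scene (array([0.5646, 0.2264]), array([0.0353, 0.0514]), 70.6)
jar [ 0.5103 -0.2095  0.045 ] bottle [ 0.5869 -0.3377  0.0882]
```

```bash
python3 -c "
from h import *
go([.5625,.228,.15],160.6)"
```

```text
t 0.1 pos [0.1868 0.622  0.2304] rot [-179.9    0.   163.3] F [-0.4 -1.3 -0.1] w 0.997 go [-0.9462 -0.5383  0.1618] [-0.0011  0.0001  0.0298]
```

Emit:
{"fn": "drive_tool", "kwargs": {"deltas": [-0.946,-0.538,0.162,0,0,0.03,-0.3,-0.946,-0.538,0.162,0,0,0.03,-0.3,-0.946,-0.538,0.162,0,0,0.03,-0.3,-0.946,-0.538,0.162,0,0,0.03,-0.3,-0.946,-0.538,0.162,0,0,0.03,-0.3,-0.946,-0.538,0.162,0,0,0.03,-0.3,-0.946,-0.538,0.162,0,0,0.03,-0.3,-0.946,-0.538,0.162,0,0,0.03,-0.3,-0.946,-0.538,0.162,0,0,0.03,-0.3,-0.946,-0.538,0.162,0,0,0.03,-0.3,-0.946,-0.538,0.162,0,0,0.03,-0.3,-0.946,-0.538,0.162,0,0,0.03,-0.3]}}

```text
clock: 1.1
ee_pos: [0.5291, 0.2631, 0.1571]
ee_rot: [-3.141, -0.0, 2.803]
wrist_force: [0.9, 1.5, -0.2]
grip_width: 0.65
grasp_force: 0.0
```

Emit:
{"fn": "drive_tool", "kwargs": {"deltas": [0,0,0,0,0,0,-0.3,0,0,0,0,0,0,-0.3,0,0,0,0,0,0,-0.3,0,0,0,0,0,0,-0.3]}}

```text
clock: 1.43
ee_pos: [0.5273, 0.2665, 0.1575]
ee_rot: [3.141, -0.001, 2.805]
wrist_force: [0.3, 0.6, 0.2]
grip_width: 0.65
grasp_force: 0.0
```

```bash
python3 -c "
from h import *
go([.5625,.228,.011],160.6)"
```

```text
t 1.43 pos [0.5273 0.2665 0.1575] rot [ 1.800e+02 -1.000e-01  1.607e+02] F [0.3 0.6 0.2] w 0.65 go [-0.0923 -0.0495  0.2929] [ 0.0003 -0.0007  0.0015]
```

Emit:
{"fn": "drive_tool", "kwargs": {"deltas": [-0.092,-0.05,0,0,0,0,-0.3,-0.092,-0.05,0.0,0,0,0,-0.3,-0.092,-0.05,0.08,0,0,0,-0.3,-0.092,-0.05,0.16,0,0,0,-0.3,-0.092,-0.05,0.22,0,0,0,-0.3,-0.092,-0.05,0.22,0,0,0,-0.3,-0.092,-0.05,0.22,0,0,0,-0.3]}}

```text
clock: 2.02
ee_pos: [0.5618, 0.2268, 0.0467]
ee_rot: [-3.14, -0.003, 2.805]
wrist_force: [0.2, 0.2, 0.9]
grip_width: 0.649
grasp_force: 0.0
```

Run:
```python
from h import *
from station import env
go([.5625,.228,.011],160.6)
d=env.snapshot("scene");f=d["frame"][200:320,330:450,::-1]
cv2.imwrite("pics/g1.png",cv2.resize(f,None,fx=4,fy=4,interpolation=cv2.INTER_CUBIC))
```

```text
t 2.02 pos [0.5618 0.2268 0.0467] rot [-1.799e+02 -1.000e-01  1.607e+02] F [0.2 0.2 0.9] w 0.649 go [-0.0008  0.003   0.0715] [-0.0013 -0.0017  0.0011]
```

View pics/g1.png

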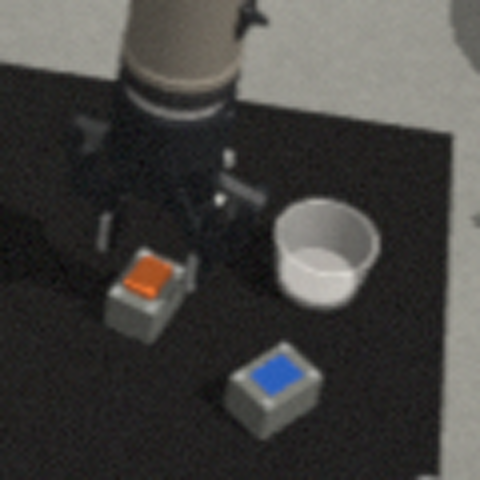

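The open fingertips are at (103,250) and (190,290), one on each side of the cap at (148,275), so the gripper is centred. I'll lower and grip.

Emit:
{"fn": "drive_tool", "kwargs": {"deltas": [0,0.003,0.04,0,0,0,-0.3,0,0.003,0.07,0,0,0,-0.3,0,0.003,0.07,0,0,0,-0.3,0,0.003,0.07,0,0,0,1,0,0.003,0.07,0,0,0,1,0,0.003,0.07,0,0,0,1,0,0.003,0.07,0,0,0,1,0,0.003,0.07,0,0,0,1,0,0.003,0.07,0,0,0,1,0,0.003,0.07,0,0,0,1], "grip_force": 40}}

```text
clock: 2.9
ee_pos: [0.566, 0.2282, 0.0153]
ee_rot: [3.138, 0.003, 2.803]
wrist_force: [-0.9, -0.0, 7.2]
grip_width: 0.412
grasp_force: 41.9
```

Emit:
{"fn": "drive_tool", "kwargs": {"deltas": [0,0,-0.05,0,0,0,1,0,0,-0.1,0,0,0,1,0,0,-0.2,0,0,0,1,0,0,-0.22,0,0,0,1,0,0,-0.22,0,0,0,1,0,0,-0.22,0,0,0,1]}}

```text
clock: 3.4
ee_pos: [0.5648, 0.2277, 0.1245]
ee_rot: [3.139, 0.002, 2.803]
wrist_force: [-0.3, -0.5, -1.7]
grip_width: 0.407
grasp_force: 41.0
```

```bash
python3 -c "
from h import *
go([.5665,-.0815,.12],191.8)"
```

```text
t 3.4 pos [0.5648 0.2277 0.1245] rot [1.798e+02 1.000e-01 1.606e+02] F [-0.3 -0.5 -1.7] w 0.407 go [-0.2087 -0.5821  0.0079] [ 0.0013  0.0019 -0.3469]
```

Emit:
{"fn": "drive_tool", "kwargs": {"deltas": [-0.208,-0.582,0.01,0,0,-0.347,1,-0.208,-0.582,0.01,0,0,-0.347,1,-0.208,-0.582,0.01,0,0,-0.347,1,-0.208,-0.582,0.01,0,0,-0.347,1,-0.208,-0.582,0.01,0,0,-0.347,1,-0.208,-0.582,0.01,0,0,-0.347,1,-0.208,-0.582,0.01,0,0,-0.347,1,-0.208,-0.582,0.01,0,0,-0.347,1,-0.208,-0.582,0.01,0,0,-0.347,1,-0.208,-0.582,0.01,0,0,-0.347,1,-0.208,-0.582,0.01,0,0,-0.347,1,-0.208,-0.582,0.01,0,0,-0.347,1]}}

```text
clock: 4.4
ee_pos: [0.565, -0.0793, 0.1168]
ee_rot: [3.14, -0.001, -2.932]
wrist_force: [0.1, 0.6, -1.4]
grip_width: 0.412
grasp_force: 40.9
```

Run:
```python
from h import *
from station import env
go([.5665,-.0815,.065],191.8)
n=1
for nm in("top","scene"):
    d=env.snapshot(nm);P=cloud(d);m=masks(d)["orange"]&(P[...,2]>.08)&(P[...,0]>.45)&(P[...,0]<.7)&(abs(P[...,1])<.25);print(nm,m.sum(),P[m].mean(0) if m.any() else "")
    if nm=="scene": cv2.imwrite("pics/p1.png",cv2.resize(d["frame"][130:320,170:340,::-1],None,fx=3,fy=3,interpolation=cv2.INTER_CUBIC))
```

```text
t 4.4 pos [ 0.565  -0.0793  0.1168] rot [ 1.799e+02 -1.000e-01 -1.680e+02] F [ 0.1  0.6 -1.4] w 0.412 go [-0.0023 -0.0051  0.1036] [ 0.001  -0.0008  0.0022]
top 0 
scene 32 [ 0.55635658 -0.07952983  0.14338855]
```

View pics/p1.png

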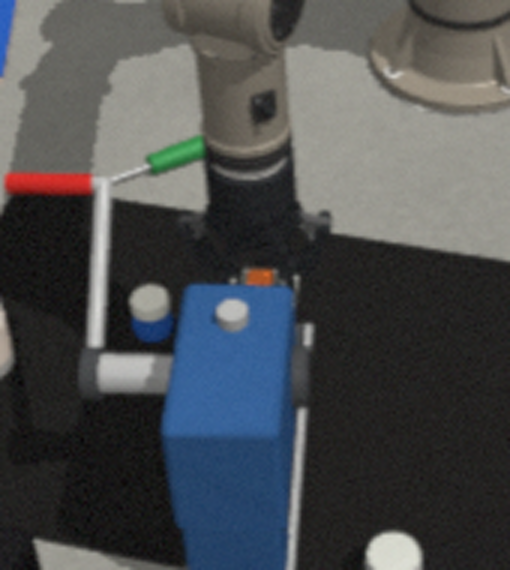

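The held module's cap shows at (260,277), partly hidden by the head. It is level and lies on the tool's axis in y. I'll check its rear edge along the press x axis.

Run:
```python
from h import *
from station import env
d=env.snapshot("scene");P=cloud(d);m=masks(d)["orange"]&(P[...,2]>.08)&(P[...,0]>.45)&(P[...,0]<.7)&(abs(P[...,1])<.25)
a=np.radians(11.8);ex=np.array([np.cos(a),np.sin(a)]);ey=np.array([-ex[1],ex[0]])
Q=P[m][:,:2]-[.565,-.0793]
print(np.sort(Q@ex).round(4),np.sort(Q@ey).round(4))
vu=np.argwhere(m);
for v in np.unique(vu[:,0]):print(v,vu[vu[:,0]==v,1].min(),vu[vu[:,0]==v,1].max(),onplane(d,vu[vu[:,0]==v,1].mean(),v,.1434).round(4))
```

```text
[-0.015  -0.0145 -0.0142 -0.0138 -0.0138 -0.0135 -0.0133 -0.0131 -0.0128
 -0.0115 -0.0112 -0.0108 -0.0103 -0.0099 -0.0097 -0.0096 -0.0096 -0.0095
 -0.0072 -0.0071 -0.0069 -0.0065 -0.0061 -0.0059 -0.0041 -0.0039 -0.0039
 -0.0027 -0.0014 -0.0004 -0.0003  0.0019  0.0022] [-0.0084 -0.0079 -0.0076 -0.0058 -0.0058 -0.0055 -0.0054 -0.0033 -0.0028
 -0.0023 -0.002  -0.0007 -0.0006  0.0001  0.0004  0.0008  0.0021  0.0022
  0.0023  0.0025  0.0035  0.005   0.005   0.0053  0.0053  0.0059  0.0075
  0.0077  0.008   0.0086  0.0101  0.0102  0.0106]
220 254 259 [ 0.55   -0.0818  0.1434]
221 253 260 [ 0.5537 -0.0807  0.1434]
222 253 260 [ 0.5574 -0.0796  0.1434]
223 253 260 [ 0.561  -0.0785  0.1434]
224 256 258 [ 0.5644 -0.0761  0.1434]
```

Emit:
{"fn": "drive_tool", "kwargs": {"deltas": [-0.003,-0.005,0.0,0,0,0.002,1,-0.003,-0.005,0.04,0,0,0.002,1,-0.003,-0.005,0.08,0,0,0.002,1,-0.003,-0.005,0.1,0,0,0.002,1,-0.003,-0.005,0.11,0,0,0.002,1,-0.003,-0.005,0.12,0,0,0.002,1,-0.003,-0.005,0.128,0,0,0.002,1,-0.003,-0.005,0.134,0,0,0.002,1,-0.003,-0.005,0.134,0,0,0.002,1,-0.003,-0.005,0.134,0,0,0.002,1]}}

```text
clock: 5.38
ee_pos: [0.5677, -0.0839, 0.0511]
ee_rot: [-3.142, 0.001, -2.939]
wrist_force: [0.5, 0.1, -1.4]
grip_width: 0.412
grasp_force: 41.0
```

```bash
python3 -c "
from h import *
go([.5665,-.0815,.0465],191.8)"
```

```text
t 5.38 pos [ 0.5677 -0.0839  0.0511] rot [-180.     0.  -168.4] F [ 0.5  0.1 -1.4] w 0.412 go [0.0013 0.0051 0.0092] [-0.0001  0.0005 -0.0019]
```

Emit:
{"fn": "drive_tool", "kwargs": {"deltas": [0.001,0.005,0.0,0,0,0,1,0.001,0.005,0.004,0,0,0,1,0.001,0.005,0.007,0,0,0,1,0.001,0.005,0.01,0,0,0,1,0.001,0.005,0.01,0,0,0,1]}}

```text
clock: 5.8
ee_pos: [0.5677, -0.081, 0.0473]
ee_rot: [3.141, 0.003, -2.938]
wrist_force: [-1.2, 2.0, 7.5]
grip_width: 0.411
grasp_force: 41.9
```

Emit:
{"fn": "drive_tool", "kwargs": {"deltas": [0,0,0,0,0,0,-0.2,0,0,0,0,0,0,-0.2,0,0,0,0,0,0,-0.2,0,0,-0.03,0,0,0,-0.2,0,0,-0.08,0,0,0,-0.2,0,0,-0.16,0,0,0,-0.2,0,0,-0.2,0,0,0,-0.2,0,0,-0.2,0,0,0,-0.2]}}

```text
clock: 6.47
ee_pos: [0.5699, -0.0822, 0.1507]
ee_rot: [-3.139, 0.01, -2.939]
wrist_force: [0.5, 0.0, 0.4]
grip_width: 0.603
grasp_force: 0.0
```

```bash
python3 -c "
from h import *
go([.37,-.1,.15],191.8)"
```

```text
t 6.47 pos [ 0.5699 -0.0822  0.1507] rot [-179.9    0.5 -168.4] F [0.5 0.  0.4] w 0.603 go [ 0.3987  0.0457 -0.0024] [-0.0016  0.0061 -0.0021]
```

Emit:
{"fn": "drive_tool", "kwargs": {"deltas": [0.2,0.5,-0.05,0,0,0,-0.2,0.2,0.5,-0.05,0,0,0,-0.2,0.2,0.5,-0.05,0,0,0,-0.2,0.2,0.5,-0.05,0,0,0,-0.2,0.2,0.5,-0.05,0,0,0,-0.2,0.2,0.5,-0.05,0,0,0,-0.2,0.2,0.5,-0.05,0,0,0,-0.2,0.2,0.5,-0.05,0,0,0,-0.2]}}

```text
clock: 7.13
ee_pos: [0.4147, 0.1478, 0.1703]
ee_rot: [3.14, -0.001, -2.93]
wrist_force: [-0.5, 0.6, -0.3]
grip_width: 0.598
grasp_force: 0.0
```

Run:
```python
from h import *
from station import env
d=env.snapshot("top");np.savez("top1.npz",**d);P=cloud(d);m=masks(d)["orange"]&(P[...,0]>.4)&(P[...,0]<.7)&(abs(P[...,1])<.2);print(m.sum(),P[m].mean(0) if m.any() else "")
cv2.imwrite("pics/t1.png",cv2.resize(d["frame"][130:260,260:400,::-1],None,fx=4,fy=4,interpolation=cv2.INTER_CUBIC))
go([.468,-.1,.12],191.8)
```

```text
91 [ 0.56229692 -0.07860292  0.08528765]
t 7.18 pos [0.4163 0.1451 0.1702] rot [ 180.   -0. -168.] F [ 0.4 -0.5 -0.7] w 0.601 go [ 5.000e-04 -5.011e-01  1.002e-01] [ 0.0002 -0.0005  0.0018]
```

View pics/t1.png

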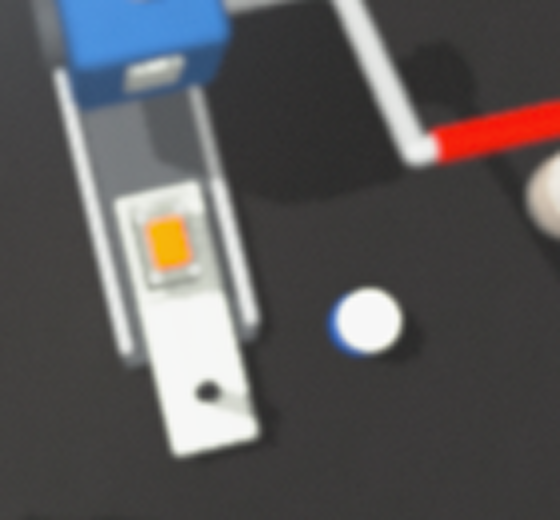

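The module sits square in the pocket, with its cap at (170,243). The knob's top is at (208,390), about (0.4695,-0.1015). Next is gripping the knob.

Emit:
{"fn": "drive_tool", "kwargs": {"deltas": [-0.0015,-0.5045,0.1,0,0,0.002,-0.2,-0.0015,-0.5045,0.1,0,0,0.002,-0.2,-0.0015,-0.5045,0.1,0,0,0.002,-0.2,-0.0015,-0.5045,0.1,0,0,0.002,-0.2,-0.0015,-0.5045,0.1,0,0,0.002,-0.2,-0.0015,-0.5045,0.1,0,0,0.002,-0.2,-0.0015,-0.5045,0.1,0,0,0.002,-0.2,-0.0015,-0.5045,0.1,0,0,0.002,-0.2,-0.0015,-0.5045,0.1,0,0,0.002,-0.2]}}

```text
clock: 7.93
ee_pos: [0.4689, -0.1047, 0.12]
ee_rot: [3.141, -0.002, -2.945]
wrist_force: [0.8, 0.4, 0.0]
grip_width: 0.594
grasp_force: 0.0
```

```bash
python3 -c "
from h import *
go([.4695,-.1015,.046],191.8)"
```

```text
t 7.93 pos [ 0.4689 -0.1047  0.12  ] rot [ 1.800e+02 -1.000e-01 -1.687e+02] F [0.8 0.4 0. ] w 0.594 go [-0.0028  0.006   0.1479] [ 0.0002 -0.0011 -0.0057]
```

Emit:
{"fn": "drive_tool", "kwargs": {"deltas": [-0.002,0.005,0.0,0,0,-0.005,-0.2,-0.002,0.005,0.06,0,0,-0.005,-0.2,-0.002,0.005,0.12,0,0,-0.005,-0.2,-0.002,0.005,0.146,0,0,-0.005,-0.2,-0.002,0.005,0.146,0,0,-0.005,-0.2,-0.002,0.005,0.146,0,0,-0.005,1,-0.002,0.005,0.146,0,0,-0.005,1,-0.002,0.005,0.146,0,0,-0.005,1,-0.002,0.005,0.146,0,0,-0.005,1,-0.002,0.005,0.146,0,0,-0.005,1,-0.002,0.005,0.146,0,0,-0.005,1,-0.002,0.005,0.146,0,0,-0.005,1]}}

```text
clock: 8.93
ee_pos: [0.4723, -0.1041, 0.0494]
ee_rot: [-3.137, 0.005, -2.935]
wrist_force: [2.1, -5.2, -3.6]
grip_width: 0.171
grasp_force: 39.0
```

```bash
python3 -c "
from h import *
go([.4695+.13*.979,-.1015+.13*.2045,.046],191.8)"
```

```text
t 8.93 pos [ 0.4723 -0.1041  0.0494] rot [-179.7    0.3 -168.2] F [ 2.1 -5.2 -3.6] w 0.171 go [-0.2556  0.0061  0.0081] [-0.0032  0.0033  0.0005]
```

Emit:
{"fn": "drive_tool", "kwargs": {"deltas": [-0.015,0,0,0,0,0,1,-0.04,0,0,0,0,0,1,-0.07,0,0,0,0,0,1,-0.1,0,0,0,0,0,1,-0.13,0,0,0,0,0,1,-0.16,0,0,0,0,0,1,-0.19,0,0,0,0,0,1,-0.215,0,0,0,0,0,1,-0.235,0,0,0,0,0,1,-0.245,0,0,0,0,0,1,-0.25,0,0,0,0,0,1,-0.25,0,0,0,0,0,1]}}

```text
clock: 9.93
ee_pos: [0.5942, -0.0785, 0.0495]
ee_rot: [-3.137, 0.003, -2.935]
wrist_force: [1.7, -5.4, -0.7]
grip_width: 0.169
grasp_force: 39.4
```

```bash
python3 -c "
from h import *
go([.4723+.14*.979,-.1041+.14*.2045,.049],191.8)"
```

```text
t 9.93 pos [ 0.5942 -0.0785  0.0495] rot [-179.7    0.2 -168.2] F [ 1.7 -5.4 -0.7] w 0.169 go [-0.0309 -0.0002  0.001 ] [-0.0031  0.0022  0.0004]
```

Continue gently to the stop.

Emit:
{"fn": "drive_tool", "kwargs": {"deltas": [-0.008,0,0,0,0,0,1,-0.016,0,0,0,0,0,1,-0.02,0,0,0,0,0,1,-0.02,0,0,0,0,0,1]}}

```text
clock: 10.27
ee_pos: [0.5967, -0.078, 0.0493]
ee_rot: [-3.14, -0.011, -2.936]
wrist_force: [-12.9, -6.0, 13.5]
grip_width: 0.168
grasp_force: 40.8
```

Emit:
{"fn": "drive_tool", "kwargs": {"deltas": [-0.004,0,0,0,0,0,1,-0.008,0,0,0,0,0,1,-0.01,0,0,0,0,0,1,-0.01,0,0,0,0,0,1]}}

```text
clock: 10.6
ee_pos: [0.597, -0.0779, 0.0491]
ee_rot: [3.141, -0.02, -2.937]
wrist_force: [-23.3, -7.0, 21.0]
grip_width: 0.171
grasp_force: 41.7
```

Emit:
{"fn": "drive_tool", "kwargs": {"deltas": [0.006,0,0,0,0,0,1,0.013,0,0,0,0,0,1,0.013,0,0,0,0,0,1]}}

```text
clock: 10.85
ee_pos: [0.5971, -0.0779, 0.0492]
ee_rot: [-3.139, -0.006, -2.936]
wrist_force: [-8.6, -6.4, 5.9]
grip_width: 0.169
grasp_force: 40.2
```

Emit:
{"fn": "drive_tool", "kwargs": {"deltas": [0,0,0,0,0,0,0.2,0,0,0,0,0,0,0.2,0,0,0,0,0,0,0.2,0.03,0,0,0,0,0,0.2,0.08,0,0,0,0,0,0.2,0.14,0,-0.02,0,0,0,0.2,0.16,0,-0.08,0,0,0,0.2,0.16,0,-0.16,0,0,0,0.2,0.16,0,-0.24,0,0,0,0.2,0.16,0,-0.32,0,0,0,0,0.16,0,-0.4,0,0,0,0,0.16,0,-0.48,0,0,0,0]}}

```text
clock: 11.85
ee_pos: [0.5225, -0.0894, 0.2906]
ee_rot: [3.142, 0.002, -2.933]
wrist_force: [0.5, -0.0, -0.4]
grip_width: 0.498
grasp_force: 0.0
```

```bash
cat >> h.py <<'E'
A=np.radians(11.8);EX=np.array([np.cos(A),np.sin(A),0]);EY=np.array([-np.sin(A),np.cos(A),0]);EZ=np.array([0,0,1.])
def leverpose(G,q,tilt0=-.25,back=0.,L=.16):
    """tool pose for lever angle q, G grip centre at rest; tool turns with the lever"""
    piv=G-L*(-np.cos(.6)*EX+np.sin(.6)*EZ);a=.6-q
    g=piv+L*(-np.cos(a)*EX+np.sin(a)*EZ)
    t=tilt0+q;z=np.sin(t)*EX-np.cos(t)*EZ
    return g+(.019-back)*z,np.c_[EY,np.cross(z,EY),z]
def rel(pose,start=None):
    from station import env
    from scipy.spatial.transform import Rotation as Ro
    s=env.state()
    p0,R0=(s["ee_pos"],Ro.from_euler("xyz",s["ee_rot"]).as_matrix()) if start is None else start
    p,R=pose
    return np.r_[R0.T@(p-p0)/.5,Ro.from_matrix(R0.T@R).as_rotvec()/(np.pi/2)].round(4)
E
python3 - <<'E'
from h import *
from station import env
np.set_printoptions(suppress=True)
s=env.state();print(s["ee_pos"],s["joint_positions"].round(2))
G=np.array([.598,-.242,.256])
print(rel(leverpose(G,0,back=.12)));print(leverpose(G,0,back=.12)[0])
d=env.snapshot("top");P=cloud(d);print("nest front",P[213:235:3,310:313].reshape(-1,3).round(3)[:6])
E
```

```text
[ 0.52247037 -0.08939431  0.29056062] [-0.2   0.14  0.33  1.75 -0.05  1.26  1.92]
[-0.1347 -0.33   -0.1263  0.1259  0.1262  0.9961]
[ 0.62245974 -0.23689009  0.35386015]
nest front [[ 0.466 -0.048  0.674]
 [ 0.466 -0.049  0.675]
 [ 0.466 -0.05   0.677]
 [ 0.462 -0.048  0.675]
 [ 0.462 -0.049  0.676]
 [ 0.462 -0.05   0.677]]
```

Emit:
{"fn": "drive_tool", "kwargs": {"deltas": [0,-0.05,-0.18,0,0,0.996,-0.2,0,-0.1,-0.18,0,0,0.996,-0.2,0,-0.15,-0.18,0,0,0.996,-0.2,0,-0.2,-0.18,0,0,0.996,-0.2,0,-0.25,-0.18,0,0,0.996,-0.2,0,-0.25,-0.18,0,0,0.996,-0.2,0,-0.25,-0.18,0,0,0.996,-0.2,0,-0.25,-0.18,0,0,0.996,-0.2,0,-0.25,-0.18,0,0,0.996,-0.2,0,-0.25,-0.18,0,0,0.996,-0.2,0,-0.25,-0.18,0,0,0.996,-0.2,0,-0.25,-0.18,0,0,0.996,-0.2]}}

```text
clock: 12.9
ee_pos: [0.5487, -0.2117, 0.3779]
ee_rot: [3.14, 0.0, 1.844]
wrist_force: [-0.1, -0.5, -0.4]
grip_width: 0.6
grasp_force: 0.0
```

Emit:
{"fn": "drive_tool", "kwargs": {"deltas": [0,0,0,0,0,0,-0.2,0,0,0,0,0,0,-0.2]}}

```text
clock: 13.07
ee_pos: [0.5486, -0.2118, 0.3778]
ee_rot: [3.141, 0.0, 1.854]
wrist_force: [0.8, 0.8, -1.0]
grip_width: 0.6
grasp_force: 0.0
```

Run:
```python
from h import *
from station import env
np.set_printoptions(suppress=True)
s=env.state();print(s["ee_pos"],s["joint_positions"].round(2))
print(rel(leverpose(np.array([.598,-.242,.256]),0,back=.1)))
for n in("top","scene"):
    d=env.snapshot(n);P=cloud(d);m=masks(d)["red"]&(P[...,2]>.22)&(P[...,2]<.29)&(P[...,0]>.5)&(P[...,0]<.72)&(abs(P[...,1]+.24)<.08);print(n,m.sum(),P[m].mean(0),rect(P[m]))
```

```text
[ 0.54857216 -0.21178317  0.37775966] [-0.18  0.25  0.6   1.48 -0.14  1.46  0.71]
[-0.0887  0.118   0.0866  0.1595  0.0061  0.0487]
top 52 [ 0.58975169 -0.21997195  0.26179745] (array([ 0.5921, -0.2216]), array([0.0157, 0.0205]), 2.5)
scene 165 [ 0.60403829 -0.24424398  0.26089943] (array([ 0.603 , -0.2452]), array([0.0162, 0.0696]), 10.1)
```

Emit:
{"fn": "drive_tool", "kwargs": {"deltas": [-0.089,0.118,0.04,0.16,0.006,0.049,-0.2,-0.089,0.118,0.06,0.16,0.006,0.049,-0.2,-0.089,0.118,0.087,0.16,0.006,0.049,-0.2,-0.089,0.118,0.087,0.16,0.006,0.049,-0.2,-0.089,0.118,0.087,0.16,0.006,0.049,-0.2,-0.089,0.118,0.087,0.16,0.006,0.049,-0.2]}}

```text
clock: 13.67
ee_pos: [0.6166, -0.2402, 0.3359]
ee_rot: [-2.892, 0.002, 1.771]
wrist_force: [-0.1, -0.4, -0.4]
grip_width: 0.595
grasp_force: 0.0
```

Run:
```python
from h import *
from station import env
np.set_printoptions(suppress=True)
s=env.state();print(s["ee_pos"],s["joint_positions"].round(2))
print(rel(leverpose(np.array([.598,-.242,.256]),0,back=.0)))
```

```text
[ 0.61655514 -0.24017249  0.33592093] [-0.1   0.58  0.61  1.17 -0.16  1.68  0.66]
[ 0.0041  0.0035  0.202   0.0002  0.0002 -0.0035]
```

Emit:
{"fn": "drive_tool", "kwargs": {"deltas": [0.004,0.004,0.04,0,0,-0.003,-0.2,0.004,0.004,0.08,0,0,-0.003,-0.2,0.004,0.004,0.12,0,0,-0.003,-0.2,0.004,0.004,0.15,0,0,-0.003,-0.2,0.004,0.004,0.18,0,0,-0.003,-0.2,0.004,0.004,0.202,0,0,-0.003,-0.2,0.004,0.004,0.202,0,0,-0.003,-0.2,0.004,0.004,0.202,0,0,-0.003,-0.2]}}

```text
clock: 14.33
ee_pos: [0.5938, -0.2421, 0.2381]
ee_rot: [-2.894, -0.0, 1.776]
wrist_force: [-0.3, -0.5, 0.2]
grip_width: 0.602
grasp_force: 0.0
```

Run:
```python
from h import *
from station import env
np.set_printoptions(suppress=True)
s=env.state();print(s["ee_pos"],s["wrist_force"].round(1))
print(rel(leverpose(np.array([.598,-.242,.256]),0,back=.0)))
d=env.snapshot("scene");cv2.imwrite("pics/l1.png",cv2.resize(d["frame"][90:260,130:290,::-1],None,fx=3.5,fy=3.5,interpolation=cv2.INTER_CUBIC))
```

```text
[ 0.59375533 -0.24206336  0.23814014] [-0.3 -0.5  0.2]
[-0.0016 -0.0008  0.0013  0.0012 -0.0004 -0.0004]
```

View pics/l1.png

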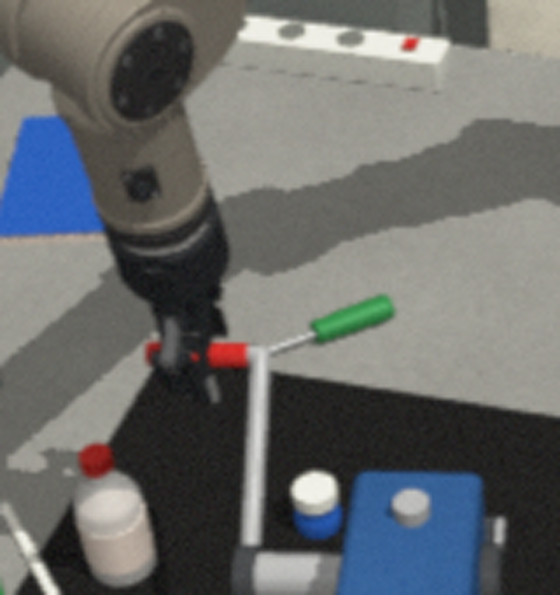

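The red bar at (200,352) lies between the fingers, with clearance to the bottle at (115,530). I'll close the grip.

Emit:
{"fn": "drive_tool", "kwargs": {"deltas": [0,0,0,0,0,0,1,0,0,0,0,0,0,1,0,0,0,0,0,0,1,0,0,0,0,0,0,1,0,0,0,0,0,0,1,0,0,0,0,0,0,1,0,0,0,0,0,0,1,0,0,0,0,0,0,1], "grip_force": 80}}

```text
clock: 15.05
ee_pos: [0.5926, -0.2422, 0.2366]
ee_rot: [-2.887, -0.001, 1.775]
wrist_force: [-5.5, 0.6, 5.0]
grip_width: 0.186
grasp_force: 78.0
```

Run:
```python
from h import *
from station import env
np.set_printoptions(suppress=True,linewidth=150)
s=env.state();print(s["ee_pos"],s["wrist_force"].round(1),s["moment"].round(2),s["grip_width"])
p,R=leverpose(np.array([.598,-.242,.256]),0)
G=s["ee_pos"]+(np.array([.598,-.242,.256])-p);print("G",G)
st=leverpose(G,0)
for q in np.arange(.1,1.01,.1):print(round(q,2),rel(leverpose(G,q),st))
```

```text
[ 0.59258545 -0.24220271  0.23656268] [-5.5  0.6  5. ] [ 0.12  0.98 -0.05] 0.1863457147038241
G [ 0.59718679 -0.24124144  0.25497202]
0.1 [-0.     -0.0057  0.0304 -0.0637 -0.     -0.    ]
0.2 [-0.     -0.0083  0.0611 -0.1273 -0.     -0.    ]
0.3 [ 0.     -0.0078  0.092  -0.191  -0.     -0.    ]
0.4 [-0.     -0.0042  0.1227 -0.2546 -0.     -0.    ]
0.5 [ 0.      0.0024  0.1529 -0.3183 -0.      0.    ]
0.6 [ 0.      0.012   0.1823 -0.382  -0.     -0.    ]
0.7 [-0.      0.0245  0.2105 -0.4456 -0.      0.    ]
0.8 [-0.      0.0397  0.2374 -0.5093 -0.     -0.    ]
0.9 [-0.      0.0576  0.2626 -0.573  -0.      0.    ]
1.0 [ 0.      0.0778  0.2859 -0.6366  0.     -0.    ]
```

Emit:
{"fn": "drive_tool", "kwargs": {"deltas": [0,-0.003,0.015,-0.032,0,0,1,0,-0.006,0.03,-0.064,0,0,1,0,-0.007,0.046,-0.095,0,0,1,0,-0.008,0.061,-0.127,0,0,1,0,-0.008,0.076,-0.159,0,0,1,0,-0.008,0.092,-0.191,0,0,1,0,-0.006,0.107,-0.223,0,0,1,0,-0.004,0.123,-0.255,0,0,1,0,-0.004,0.123,-0.255,0,0,1]}}

```text
clock: 15.8
ee_pos: [0.576, -0.2457, 0.177]
ee_rot: [2.99, -0.002, 1.774]
wrist_force: [-4.3, 0.4, 7.1]
grip_width: 0.179
grasp_force: 80.1
```

```bash
cat >> h.py <<'E'
def lev():
    from station import env
    from scipy.spatial.transform import Rotation as Ro
    G=np.array([.5972,-.2412,.255]);s=env.state();R=Ro.from_euler("xyz",s["ee_rot"]).as_matrix()
    g=s["ee_pos"]-.019*R[:,2];piv=G-.16*(-np.cos(.6)*EX+np.sin(.6)*EZ);v=g-piv
    print("t",round(s["clock"],2),"q",round(.6-np.arctan2(v[2],-v@EX),3),"r",round(np.hypot(v[2],v@EX),4),"y",round(v@EY,4),"tilt",round(np.arcsin(R[:,2]@EX)+.25,3),"F",s["wrist_force"].round(1),"M",s["moment"].round(2),"w",round(s["grip_width"],3),"j",s["joint_positions"].round(2))
E
python3 -c "
from h import *
lev()"
```

```text
t 15.8 q 0.404 r 0.1597 y -0.0001 tilt 0.402 F [-4.3  0.4  7.1] M [0.07 0.8  0.06] w 0.179 j [-0.04  0.38  0.54  1.77 -0.35  0.95  0.85]
```

Run:
```python
from h import *
np.set_printoptions(suppress=True,linewidth=150)
G=np.array([.5972,-.2412,.255]);st=leverpose(G,.4)
for q in np.arange(.45,.96,.05):print(round(q,2),rel(leverpose(G,q),st))
```

```text
0.45 [-0.     -0.0032  0.0151 -0.0318 -0.      0.    ]
0.5 [ 0.     -0.0057  0.0304 -0.0637 -0.      0.    ]
0.55 [ 0.     -0.0073  0.0457 -0.0955  0.      0.    ]
0.6 [-0.     -0.0083  0.0611 -0.1273 -0.      0.    ]
0.65 [ 0.     -0.0084  0.0766 -0.1592  0.      0.    ]
0.7 [ 0.     -0.0078  0.092  -0.191  -0.      0.    ]
0.75 [ 0.     -0.0064  0.1074 -0.2228  0.      0.    ]
0.8 [-0.     -0.0042  0.1227 -0.2546 -0.      0.    ]
0.85 [ 0.     -0.0013  0.1379 -0.2865  0.      0.    ]
0.9 [ 0.      0.0024  0.1529 -0.3183 -0.      0.    ]
0.95 [-0.      0.0068  0.1677 -0.3501 -0.     -0.    ]
```

Emit:
{"fn": "drive_tool", "kwargs": {"deltas": [0,-0.003,0.015,-0.032,0,0,1,0,-0.006,0.03,-0.064,0,0,1,0,-0.007,0.046,-0.095,0,0,1,0,-0.008,0.061,-0.127,0,0,1,0,-0.008,0.076,-0.159,0,0,1,0,-0.008,0.092,-0.191,0,0,1,0,-0.006,0.107,-0.223,0,0,1,0,-0.004,0.123,-0.255,0,0,1,0,-0.001,0.138,-0.286,0,0,1,0,0.002,0.153,-0.318,0,0,1,0,0.002,0.153,-0.318,0,0,1,0,0.002,0.153,-0.318,0,0,1]}}

```text
clock: 16.8
ee_pos: [0.5887, -0.2431, 0.1024]
ee_rot: [2.491, -0.003, 1.777]
wrist_force: [-14.8, 3.1, 15.8]
grip_width: 0.182
grasp_force: 82.8
```

```bash
python3 -c "
from h import *
lev()"
```

```text
t 16.8 q 0.9 r 0.1594 y -0.0002 tilt 0.901 F [-14.8   3.1  15.8] M [0.61 1.21 0.72] w 0.182 j [ 0.45  0.36  0.11  2.11 -1.28  0.49  1.86]
```

Emit:
{"fn": "drive_tool", "kwargs": {"deltas": [0,-0.002,0.005,0,0,0,1,0,-0.003,0.009,0,0,0,1,0,-0.003,0.009,0,0,0,1,0,-0.003,0.009,0,0,0,1]}}

```text
clock: 17.13
ee_pos: [0.5894, -0.243, 0.1005]
ee_rot: [2.488, -0.002, 1.778]
wrist_force: [-32.8, 4.5, 36.1]
grip_width: 0.18
grasp_force: 85.8
```

```bash
python3 -c "
from h import *
lev()"
```

```text
t 17.13 q 0.913 r 0.1593 y -0.0002 tilt 0.903 F [-32.8   4.5  36.1] M [1.57 1.5  1.42] w 0.18 j [ 0.46  0.37  0.1   2.11 -1.29  0.49  1.88]
```

Run:
```python
from h import *
np.set_printoptions(suppress=True,linewidth=150)
G=np.array([.5972,-.2412,.255]);st=leverpose(G,.9)
for q in np.arange(.05,.51,.05):print(round(q,2),rel(leverpose(G,.9-q),st))
```

```text
0.05 [ 0.      0.004  -0.0149  0.0318  0.     -0.    ]
0.1 [-0.      0.0087 -0.0297  0.0637  0.     -0.    ]
0.15 [-0.      0.0141 -0.0441  0.0955  0.     -0.    ]
0.2 [ 0.      0.0202 -0.0583  0.1273  0.     -0.    ]
0.25 [ 0.      0.0271 -0.0721  0.1592  0.     -0.    ]
0.3 [-0.      0.0346 -0.0856  0.191   0.     -0.    ]
0.35 [ 0.      0.0428 -0.0987  0.2228  0.     -0.    ]
0.4 [ 0.      0.0517 -0.1114  0.2546  0.     -0.    ]
0.45 [-0.      0.0611 -0.1236  0.2865  0.      0.    ]
0.5 [-0.      0.0712 -0.1353  0.3183  0.     -0.    ]
```

Emit:
{"fn": "drive_tool", "kwargs": {"deltas": [0,0.001,-0.004,0,0,0,1,0,0.003,-0.009,0,0,0,1]}}

```text
clock: 17.3
ee_pos: [0.5885, -0.2432, 0.103]
ee_rot: [2.491, -0.001, 1.777]
wrist_force: [-8.4, 1.3, 7.3]
grip_width: 0.183
grasp_force: 81.7
```

Emit:
{"fn": "drive_tool", "kwargs": {"deltas": [0,0.004,-0.015,0.032,0,0,1,0,0.009,-0.03,0.064,0,0,1,0,0.014,-0.044,0.0955,0,0,1,0,0.02,-0.058,0.127,0,0,1,0,0.027,-0.072,0.159,0,0,1,0,0.035,-0.086,0.191,0,0,1,0,0.043,-0.099,0.223,0,0,1,0,0.052,-0.111,0.255,0,0,1,0,0.061,-0.124,0.2865,0,0,1,0,0.061,-0.124,0.2865,0,0,1]}}

```text
clock: 18.13
ee_pos: [0.5757, -0.2458, 0.1707]
ee_rot: [2.95, -0.0, 1.779]
wrist_force: [-9.9, 0.4, 8.3]
grip_width: 0.186
grasp_force: 82.4
```

```bash
python3 -c "
from h import *
lev()"
```

```text
t 18.13 q 0.444 r 0.1596 y -0.0001 tilt 0.442 F [-9.9  0.4  8.3] M [0.16 1.66 0.05] w 0.186 j [ 0.    0.36  0.49  1.81 -0.37  0.89  0.88]
```

Emit:
{"fn": "drive_tool", "kwargs": {"deltas": [0,0.004,-0.015,0.032,0,0,1,0,0.009,-0.03,0.064,0,0,1,0,0.014,-0.044,0.0955,0,0,1,0,0.02,-0.058,0.127,0,0,1,0,0.027,-0.072,0.159,0,0,1,0,0.035,-0.086,0.191,0,0,1,0,0.043,-0.099,0.223,0,0,1,0,0.049,-0.107,0.244,0,0,1,0,0.055,-0.116,0.265,0,0,1,0,0.061,-0.124,0.2865,0,0,1,0,0.063,-0.126,0.293,0,0,1,0,0.063,-0.126,0.293,0,0,1]}}

```text
clock: 19.13
ee_pos: [0.593, -0.2421, 0.2376]
ee_rot: [-2.872, -0.0, 1.776]
wrist_force: [-6.5, 0.1, 5.2]
grip_width: 0.18
grasp_force: 82.3
```

```bash
python3 -c "
from h import *
lev()"
```

```text
t 19.13 q -0.007 r 0.1599 y -0.0001 tilt -0.02 F [-6.5  0.1  5.2] M [ 0.13  1.16 -0.07] w 0.18 j [-0.09  0.58  0.56  1.37 -0.14  1.49  0.66]
```

Emit:
{"fn": "drive_tool", "kwargs": {"deltas": [0,0,0,0,0,0,0.5,0,0,0,0,0,0,0.2,0,0,0,0,0,0,-0.2,0,0,0,0,0,0,-0.2,0,0,0,0,0,0,-0.2,0,0,-0.05,0,0,0,-0.2,0,0,-0.1,0,0,0,-0.2,0,0,-0.16,0,0,0,-0.2,0,0,-0.22,0,0,0,-0.2,0,0,-0.24,0,0,0,-0.2,0,0,-0.24,0,0,0,-0.2]}}

```text
clock: 20.05
ee_pos: [0.6266, -0.2357, 0.3562]
ee_rot: [-2.886, 0.003, 1.778]
wrist_force: [0.8, -1.8, -0.5]
grip_width: 0.596
grasp_force: 0.0
```

Run:
```python
from h import *
from station import env
np.set_printoptions(suppress=True)
d=env.snapshot("scene");P=cloud(d);m=masks(d)["red"]&(P[...,2]>.2)&(P[...,2]<.3)&(P[...,0]>.5)&(P[...,0]<.72)&(abs(P[...,1]+.24)<.08);print(m.sum(),P[m].mean(0))
go([.53,-.10,.33],191.8)
```

```text
166 [ 0.60409215 -0.24403143  0.26106596]
t 20.1 pos [ 0.6256 -0.2355  0.3541] rot [-165.2    0.   101.8] F [-0.9  0.4  0. ] w 0.595 go [ 0.3045 -0.1149  0.0801] [-0.1298 -0.1292 -0.9938]
```

Emit:
{"fn": "drive_tool", "kwargs": {"deltas": [0.05,-0.115,0.0,-0.13,-0.129,-0.994,-0.2,0.1,-0.115,0.05,-0.13,-0.129,-0.994,-0.2,0.2,-0.115,0.08,-0.13,-0.129,-0.994,-0.2,0.3,-0.115,0.08,-0.13,-0.129,-0.994,-0.2,0.304,-0.115,0.08,-0.13,-0.129,-0.994,-0.2,0.304,-0.115,0.08,-0.13,-0.129,-0.994,-0.2,0.304,-0.115,0.08,-0.13,-0.129,-0.994,-0.2,0.304,-0.115,0.08,-0.13,-0.129,-0.994,-0.2,0.304,-0.115,0.08,-0.13,-0.129,-0.994,-0.2,0.304,-0.115,0.08,-0.13,-0.129,-0.994,-0.2,0.304,-0.115,0.08,-0.13,-0.129,-0.994,-0.2,0.304,-0.115,0.08,-0.13,-0.129,-0.994,-0.2]}}

```text
clock: 21.1
ee_pos: [0.5278, -0.0995, 0.3275]
ee_rot: [-3.133, -0.016, -3.015]
wrist_force: [-0.4, 0.6, 1.2]
grip_width: 0.604
grasp_force: 0.0
```

Emit:
{"fn": "drive_tool", "kwargs": {"deltas": [0,0,0,0,0,0,0,0,0,0,0,0,0,0,0,0,0,0,0,0,0]}}

```text
clock: 21.35
ee_pos: [0.5288, -0.0997, 0.3285]
ee_rot: [-3.132, -0.015, -3.024]
wrist_force: [0.6, -0.9, -0.0]
grip_width: 0.5
grasp_force: 0.0
```

Run:
```python
from h import *
go([.535,-.0905,.12],191.8)
```

```text
t 21.35 pos [ 0.5288 -0.0997  0.3285] rot [-179.4   -0.9 -173.3] F [ 0.6 -0.9 -0. ] w 0.5 go [-0.0208  0.0209  0.4165] [-0.0059 -0.0099 -0.0564]
```

Emit:
{"fn": "drive_tool", "kwargs": {"deltas": [-0.021,0.021,0.08,-0.006,-0.01,-0.056,0,-0.021,0.021,0.16,-0.006,-0.01,-0.056,0,-0.021,0.021,0.24,-0.006,-0.01,-0.056,0,-0.021,0.021,0.32,-0.006,-0.01,-0.056,0,-0.021,0.021,0.4,-0.006,-0.01,-0.056,0,-0.021,0.021,0.416,-0.006,-0.01,-0.056,0,-0.021,0.021,0.416,-0.006,-0.01,-0.056,0,-0.021,0.021,0.416,-0.006,-0.01,-0.056,0]}}

```text
clock: 22.02
ee_pos: [0.537, -0.0906, 0.1222]
ee_rot: [-3.141, 0.003, -2.934]
wrist_force: [0.5, 0.4, 1.7]
grip_width: 0.5
grasp_force: 0.0
```

Run:
```python
from h import *
go([.5353,-.0908,.05],191.8)
go([.597,-.0779,.05],191.8)
```

```text
t 22.02 pos [ 0.537  -0.0906  0.1222] rot [-180.     0.2 -168.1] F [0.5 0.4 1.7] w 0.5 go [0.0039 0.0005 0.1444] [-0.0004  0.002   0.0008]
t 22.02 pos [ 0.537  -0.0906  0.1222] rot [-180.     0.2 -168.1] F [0.5 0.4 1.7] w 0.5 go [-0.1222  0.0003  0.1448] [-0.0004  0.002   0.0008]
```

Down, forward over the knob, and grip it.

Emit:
{"fn": "drive_tool", "kwargs": {"deltas": [0.004,0,0.07,0,0.002,0.001,0,0.004,0,0.144,0,0.002,0.001,0,0.004,0,0.144,0,0.002,0.001,0,-0.04,0,0.144,0,0.002,0.001,0,-0.08,0,0.144,0,0.002,0.001,0,-0.11,0,0.144,0,0.002,0.001,0,-0.12,0,0.144,0,0.002,0.001,0,-0.12,0,0.144,0,0.002,0.001,0]}}

```text
clock: 22.68
ee_pos: [0.5981, -0.0778, 0.0524]
ee_rot: [-3.14, 0.004, -2.934]
wrist_force: [-0.6, 0.4, -0.0]
grip_width: 0.501
grasp_force: 0.0
```

Emit:
{"fn": "drive_tool", "kwargs": {"deltas": [0,0,0,0,0,0,1,0,0,0,0,0,0,1,0,0,0,0,0,0,1,0,0,0,0,0,0,1,0,0,0,0,0,0,1,0,0,0,0,0,0,1,0,0,0,0,0,0,1], "grip_force": 40}}

```text
clock: 23.27
ee_pos: [0.5939, -0.0786, 0.0502]
ee_rot: [3.141, -0.002, -2.936]
wrist_force: [-2.3, 1.2, 6.5]
grip_width: 0.173
grasp_force: 39.0
```

Emit:
{"fn": "drive_tool", "kwargs": {"deltas": [0.01,0,0,0,0,0,1,0.03,0,0,0,0,0,1,0.06,0,0,0,0,0,1,0.09,0,0,0,0,0,1,0.12,0,0,0,0,0,1,0.15,0,0,0,0,0,1,0.18,0,0,0,0,0,1,0.21,0,0,0,0,0,1,0.235,0,0,0,0,0,1,0.255,0,0,0,0,0,1,0.265,0,0,0,0,0,1,0.265,0,0,0,0,0,1]}}

```text
clock: 24.27
ee_pos: [0.4633, -0.106, 0.0502]
ee_rot: [3.141, -0.002, -2.937]
wrist_force: [-1.5, -0.1, 9.5]
grip_width: 0.166
grasp_force: 40.3
```

Emit:
{"fn": "drive_tool", "kwargs": {"deltas": [0.005,0,0,0,0,0,1,0.01,0,0,0,0,0,1,0.015,0,0,0,0,0,1,0.02,0,0,0,0,0,1,0.02,0,0,0,0,0,1]}}

```text
clock: 24.68
ee_pos: [0.457, -0.1074, 0.0502]
ee_rot: [-3.14, 0.004, -2.936]
wrist_force: [4.8, 1.1, 3.0]
grip_width: 0.173
grasp_force: 39.5
```

Emit:
{"fn": "drive_tool", "kwargs": {"deltas": [0.005,0,0,0,0,0,1,0.01,0,0,0,0,0,1,0.01,0,0,0,0,0,1]}}

```text
clock: 24.93
ee_pos: [0.457, -0.1074, 0.0503]
ee_rot: [-3.138, 0.013, -2.934]
wrist_force: [15.9, 2.4, -12.2]
grip_width: 0.173
grasp_force: 39.7
```

At the stop. I'll relax the pull, release, go up and move aside for a look.

Emit:
{"fn": "drive_tool", "kwargs": {"deltas": [-0.006,0,0,0,0,0,1,-0.012,0,0,0,0,0,1,-0.012,0,0,0,0,0,0.2,-0.012,0,0,0,0,0,0,-0.012,0,0,0,0,0,0,-0.012,0,-0.06,0,0,0,0,-0.012,0,-0.14,0,0,0,0,-0.012,0,-0.22,0,0,0,0,-0.012,0,-0.28,0,0,0,0,-0.012,0,-0.28,0,0,0,0]}}

```text
clock: 25.77
ee_pos: [0.4597, -0.1082, 0.195]
ee_rot: [-3.139, 0.009, -2.936]
wrist_force: [-0.1, -0.4, -0.4]
grip_width: 0.495
grasp_force: 0.0
```

Emit:
{"fn": "drive_tool", "kwargs": {"deltas": [0,0.08,0,0,0,0,0,0,0.16,0,0,0,0,0,0,0.24,0,0,0,0,0,0,0.32,0,0,0,0,0,0,0.4,0,0,0,0,0,0,0.48,0,0,0,0,0,0,0.5,0,0,0,0,0,0,0.5,0,0,0,0,0]}}

```text
clock: 26.43
ee_pos: [0.4034, 0.1404, 0.1885]
ee_rot: [3.141, -0.003, -2.928]
wrist_force: [0.1, -0.7, -0.1]
grip_width: 0.501
grasp_force: 0.0
```

Run:
```python
from h import *
from station import env
np.set_printoptions(suppress=True,precision=4)
print(env.state()["ee_pos"])
d=env.snapshot("top");P=cloud(d);m=masks(d)["orange"]&(P[...,0]>.4)&(P[...,0]<.7)&(abs(P[...,1])<.2);vu=np.argwhere(m).mean(0);print(m.sum(),vu[::-1],np.median(P[m],0),onplane(d,vu[1],vu[0],.067))
q=(np.hypot(P[...,0]-P[m].mean(0)[0],P[...,1]-P[m].mean(0)[1])<.022)&~m;print("block z",np.median(P[q][:,2]))
e=np.load("top1.npz");P=cloud(e);m=masks(e)["orange"]&(P[...,0]>.4)&(P[...,0]<.7)&(abs(P[...,1])<.2);print("before z",np.median(P[m],0))
cv2.imwrite("pics/end.png",d["frame"][:,:,::-1])
```

```text
[0.4034 0.1404 0.1885]
62 [302.6452 195.3226] [ 0.5524 -0.0823  0.0658] [ 0.5516 -0.0817  0.067 ]
block z 0.06611121846226119
before z [ 0.5642 -0.0799  0.0728]
```

View pics/end.png

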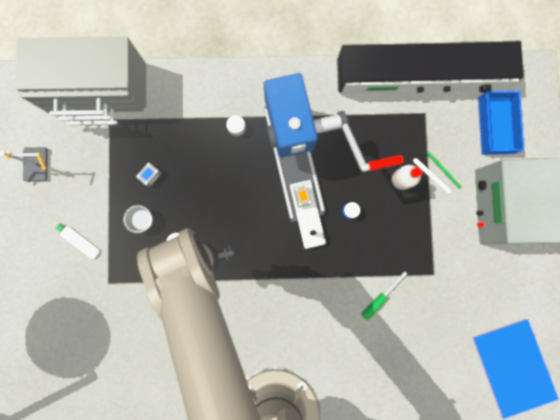

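The module is in the nest at (303,195), its cap down from 0.073 m to 0.066 m. The nest is fully out, the lever is up at (385,162), and the bystanders look unmoved. Handing in.

```bash
python3 -c "
from station import env
print(env.sign_off())"
```

```text
the job is handed in; nothing more can be done
None
```

I handed the job in at about 26 s: the cap measures about 7 mm lower than before and level with the block, the lever was eased back up to rest in the grip, the nest is out against its stop with the module in it, and the bystanders look unmoved in the last picture; the judge gave no verdict.

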